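# Find the stamped slide box and push it to the dispatch line

## Task

Two blue slide boxes stand on edge on the grey board, and one of them has an orange stamp on the edge underneath. With the fingertips tip the left-hand box over towards you so that it lies flat with its lid up, then the right-hand one in the same way, and look for the stamp on the far edges, now uncovered. Push the stamped box towards you, sliding it flat along the board, until the yellow dispatch line runs under its middle; leave the other lying flat short of the line, do not lift either box off the board, and leave the other things standing where they are.

Things in the scene. Friction and masses are not known exactly. Their poses are not given: they have to be found in the camera images.
- box_stamped: blue slide box with an orange stamp on the edge it stands on, 86x102x34 mm, 0.12-0.26 kg, on the board. Starts standing on its 34x102 hinge edge, 88 tall, lid facing away from the robot (within 18 deg), left or right by chance. Origin: centre of the base face (opposite the lid): 44 mm up on the near face standing, on the board lying. Axes: z out of the lid (at 34 mm), y along the width, x to the hinge edge: down standing, away from the robot once tipped.
- box_plain: blue slide box without a stamp, else the same, 86x102x34 mm, 0.12-0.26 kg, on the board. Starts standing on its 34x102 hinge edge, 88 tall, lid facing away from the robot (within 18 deg), left or right by chance. Origin: centre of the base face (opposite the lid): 44 mm up on the near face standing, on the board lying. Axes: z out of the lid (at 34 mm), y along the width, x to the hinge edge: down standing, away from the robot once tipped.
- box_stamped_edge (a point): centre of the stamped box's near lower edge, the edge it tips about (body x 44 mm, z 0; the opposite end of the box is at x -44 mm); stays on the board while the box stands, tips and lies. The orange stamp, 72x27 mm with a white bar, is on the 34x102 mm face beside it and is hidden until the box is tipped.
- box_plain_edge (a point): the same point of the box without a stamp. Either box, pushed high on its lid face, tips about this edge without sliding, falls by itself once it leans about 22 degrees, and may slip or bounce up to 20 mm; lying flat it slides when pushed on its far edge.
- dispatch_line: flat yellow line on the grey board (430x640 mm, top 60 mm above the worktop), 15 mm wide and 600 mm long, without thickness to speak of (nothing catches on it), fixed, nearer the robot than the boxes. Origin at its middle; x across it, away from the robot (turned at most about 4 degrees); y along it.
- can: bystander: white objective canister with a black lid, 40 mm across, 64 mm tall, standing on the worktop to the left; origin under its centre.
- vial: bystander: glass vial with a red cap, 21 mm across, 56 mm tall, standing on the worktop to the right; origin under its centre.
- bottle: bystander: amber dropper bottle, 34 mm across, 98 mm tall, standing on the board behind the boxes; origin under its centre.
There are look-alikes about, which are no part of the job. What is shaped like the box_plain but red is not meant.

How it is judged:
By the outcome, as a careful person would: the job done as asked, in the order asked, and still so for the second after the job is handed in, with the robot touching nothing.
It also fails if it takes over 58 s, if anything falls off the work surface, if the arm or the gripper's body presses on something with over 40 N, if the wrist force passes 120 N, or if a joint passes its speed limit or range.

## Robot

A 6-joint arm with a two-finger parallel gripper is mounted at the origin on a cart in front of the work surface, level with it; the furniture and walls round the work are solid. World frame = base frame: x ahead of the robot, y to its left, z up, the work surface at z = 0. Lengths are in mm, angles in rad, forces in N, time in s.
With the tool pointing down it reaches from about 325 to 875 mm from the base axis. Payload 4.4 kg.
Tool frame: the origin (TCP) lies on the centre line of the jaws, within the pads' length; the fingertips stand 22 mm ahead of it and the grasp point (between the pads) lies 3 mm ahead of it (robot.finger_overhang is the distance from the TCP to the fingertips, in mm); z points along the fingers, y is the line along which they close (so a half turn about z gives the same grasp; the last joint's range is limited). The gripper opens to 85 mm and grips with 20 to 120 N. Pads are 22 mm wide; open, the fingers measure 114 mm over their backs; the gripper's body (76 mm by 85 mm) begins 54 mm behind the grasp point. The pads swing forward as they close: fully open they stand 13 mm farther back than shut.
Start: joints at [0.959, 0.207, 1.542, -0, 1.393, -0.15], TCP at [256.207, 514.767, 231.982] pointing down, gripper open.
Joint ranges: [-2.73, 2.73], [-0.86, 2.22], [0.23, 2.46], [-1.11, 4.25], [0.08, 2.63], [-2.82, 2.82]. Speed limits (rad/s): [2.79, 2.79, 3.14, 3.14, 3.14, 3.14].

## Interface

Orientations are given as [roll, pitch, yaw] about the fixed x, y, z axes, in that order (R = Rz(yaw) Ry(pitch) Rx(roll)).
In Python, from station import robot gives the robot as it stands. The module is installed in compiled form; this text tells all that it offers.
- The arm moves only by the shell command python3 -m pendant 'ROWS'. ROWS is a JSON object of lists of equal length, an entry for each row: "offset": the shift along the tool's x, y, z in mm, a list of three; "rotation": the turn, a rotation vector about the tool's x, y, z in degrees, a list of three; "fingers": the opening, from 0 (shut) to 1 (fully open). In form: {"offset": [[x, y, z], ...], "rotation": [[wx, wy, wz], ...], "fingers": [fingers, ...]}. A call has 1 to 12 rows; each row is the pose to reach, as a shift and turn from the pose commanded when the call began, along the tool's axes at that moment; what a row does not reach only later rows make up. A row lasts 1/10 s, in which the tool goes at most 50 mm and 8.59 degrees, less where a joint would pass 70% of its speed; a pose out of reach is approached as far as the arm can. A call with a gripper value outside its range is refused whole. The fingers move at their own pace and stop on an object; the grip force is fixed at half the most. Time passes only in rows, so rows that repeat a pose let the fingers close. It gives the time, the measured TCP pose, the force, the opening and the grip force at its end, in the units of the state.
- robot.sense(): the state, without advancing time (a new reading comes with each control period).
- robot.read_camera(name): name is "scene" or "top" or "wrist"; returns the picture (420x560x3 uint8, blue, green, red); there is no depth.
- robot.camera_info(name): a dict with "fovy" (degrees; the focal length in pixels is half the picture's height over the tangent of half this angle, whatever the lens; pixels are square), "cx", "cy" (the principal point, pixels), "extrinsics" (4x4, takes a point from world to camera coordinates). Camera axes: x right, y down, z forward; pixel columns grow to the right and rows downward; lengths in mm; the calibration is good to about 2 mm. A picture is of the moment at which its call begins: read the wrist's pose just before it. camera_info takes no time and is no camera call; for the wrist camera it gives the pose at the moment of the call.
- robot.close_job(): hands the job in; it is judged then, once.
The state is a dict: "time": time; "joints": joint angles; "qd": joint speeds; "joint_efforts": joint torques, N m; "tcp_pos": TCP position; "tool_rot": TCP orientation; "contact_force": force on the tool from outside, world axes, zero at the start; "torque": the same for the moment, N m; "grip_width": opening from 0.0 (shut) to 1.0 (fully open); "grip_force": force on a finger pad.
Only numpy, scipy, OpenCV 4.12 (cv2) and the standard library are available. Lean on these libraries where they do the work, as an engineer would, in place of code of your own. Each camera call takes 0.05 s, during which the arm holds its last target. There are 200 camera calls.

## Working session

There is one attempt and no reset: what is moved stays moved. The work goes in short steps, Python scripts to look and compute and a shell command to move; the robot and the scene stay as the last step left them, time stands still between calls to the robot, and variables do not carry over. Pictures are saved under pics/ and viewed, at most 10 in all, crops included, and the job is handed in when it is done.

```bash
mkdir -p pics; cat > h.py <<'E'
import numpy as np, cv2
from station import robot
def info(n):
    c=robot.camera_info(n); E=np.array(c["extrinsics"]); f=210/np.tan(np.radians(c["fovy"])/2)
    return f,c["cx"],c["cy"],E[:3,:3],E[:3,3]
def ray(n,u,v,z):
    f,cx,cy,R,t=info(n); o=-R.T@t; d=R.T@np.array([(u-cx)/f,(v-cy)/f,1]); return (o+d*(z-o[2])/d[2]).round(1)
def proj(n,p):
    f,cx,cy,R,t=info(n); q=R@np.array(p,float)+t; return (f*q[:2]/q[2]+[cx,cy]).round(1)
def snap(n,name):
    im=robot.read_camera(n); cv2.imwrite(f"pics/{name}.png",im); return im
E
python3 - <<'E'
from h import *
a=snap("scene","s0"); b=snap("top","t0")
cv2.imwrite("pics/both0.png",cv2.resize(np.hstack([a,b]),(1120,420))[:, :])
for n in("scene","top"):
    f,cx,cy,R,t=info(n); print(n,f,cx,cy,(-R.T@t).round(),R.round(2).tolist())
s=robot.sense(); print({k:np.round(v,3).tolist() for k,v in s.items()})
E
```

```text
scene 405.0263149725717 276.2224581813105 214.25064189697724 [-368. -715.  813.] [[0.55, -0.83, -0.02], [-0.45, -0.28, -0.85], [0.7, 0.47, -0.53]]
top 496.9219062956251 281.063941258071 207.57288754847733 [ 443.  -62. 1583.] [[0.02, -1.0, -0.0], [-0.99, -0.02, -0.11], [0.11, 0.01, -0.99]]
{'time': 0.1, 'joints': [0.959, 0.207, 1.543, -0.0, 1.393, -0.151], 'qd': [-0.001, -0.002, -0.001, 0.0, -0.003, -0.001], 'joint_efforts': [-0.0, -38.41, -29.255, -0.0, 0.005, -0.0], 'tcp_pos': [255.791, 514.183, 230.905], 'tool_rot': [-3.14, -0.0, 2.68], 'contact_force': [0.705, -0.256, -0.368], 'torque': [0.029, 0.012, 0.048], 'grip_force': 0.0, 'grip_width': 0.996}
```

View pics/t0.png

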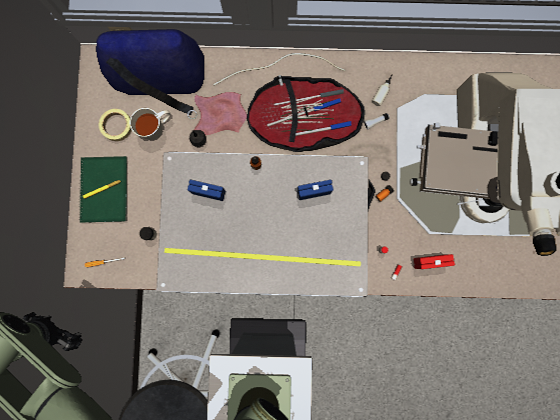

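View pics/s0.png

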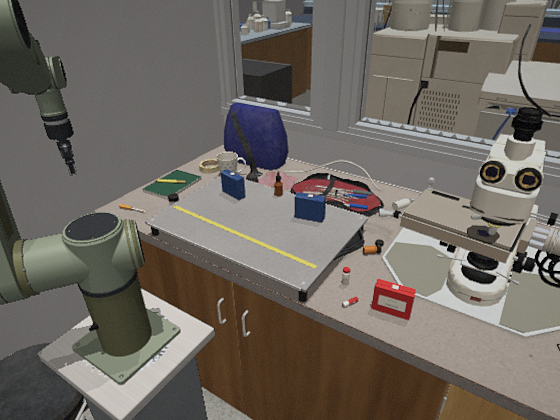

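The top view shows the left box at about (206,189), the right one at (315,189), the bottle at (256,162), the line from (165,250) to (360,264), and the red look-alike at the far right (434,262). Next I measure these.

```bash
python3 - <<'E'
from h import *
b=cv2.imread("pics/t0.png"); hsv=cv2.cvtColor(b,cv2.COLOR_BGR2HSV)
roi=np.zeros(b.shape[:2],np.uint8); roi[155:285,165:365]=255
m=cv2.inRange(hsv,(100,100,30),(130,255,255))&roi
n,l,st,c=cv2.connectedComponentsWithStats(m)
for i in range(1,n):
    if st[i,4]<60: continue
    pts=cv2.findContours((l==i).astype(np.uint8),0,1)[0][0]
    hull=cv2.approxPolyDP(cv2.convexHull(pts),1.5,True)[:,0]
    print(st[i],c[i]); 
    for p in hull: print(p,ray("top",*p,148),ray("top",*p,60))
y=cv2.inRange(hsv,(22,120,120),(35,255,255))&roi
v,u=np.nonzero(y); P=np.array([ray("top",a,d,60) for a,d in zip(u,v)])
print(np.polyfit(P[:,1],P[:,0],1),P[:,1].min(),P[:,1].max())
g=cv2.resize(b[150:215,170:350],None,fx=4.4,fy=4.4,interpolation=cv2.INTER_CUBIC); cv2.imwrite("pics/z0.png",g)
print("bottle",ray("top",256,162,140), "can",ray("top",148,233,64),"vial",ray("top",383,249,56))
E
```

```text
[188 180  37  19 392] [205.54846939 189.24234694]
[189 181] [669.3 217.9 148. ] [683.2 235.   60. ]
[193 180] [672.6 206.3 148. ] [686.6 222.7  60. ]
[222 187] [654.  120.7 148. ] [666.9 131.9  60. ]
[224 190] [645.3 114.6 148. ] [657.7 125.3  60. ]
[223 198] [621.7 116.6 148. ] [632.7 127.5  60. ]
[192 193] [634.2 207.5 148. ] [645.9 224.   60. ]
[188 190] [642.7 219.6 148. ] [655.  236.8  60. ]
[298 180  35  18 392] [314.94387755 188.73214286]
[331 180] [ 682.4 -197.   148. ] [ 697.  -205.3   60. ]
[331 191] [ 649.9 -197.4  148. ] [ 662.6 -205.7   60. ]
[300 197] [ 630.1 -107.5  148. ] [ 641.6 -110.3   60. ]
[298 186] [ 662.3 -101.   148. ] [ 675.7 -103.4   60. ]
[4.46694250e-02 4.55251567e+02] -294.1 299.2
bottle [732.1  24.2 140. ] can [518.7 352.6  64. ] vial [ 487.8 -367.7   56. ]
```

View pics/z0.png

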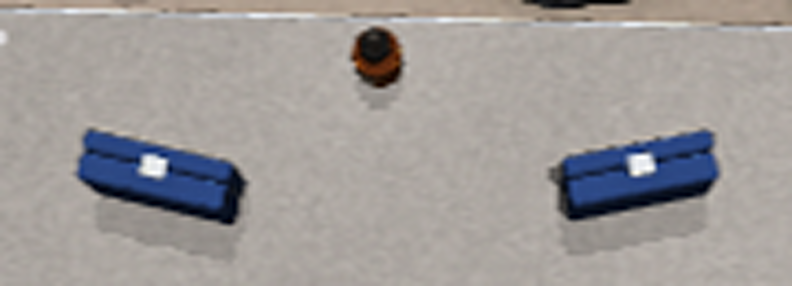

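The zoomed crop shows both boxes' top faces. The left box's top centre is at about pixel (205,189), world (648,168), with its lid normal turned −12°. The right box's is at (315.5,189), world (655,−152), turned +12°. The sizes agree with the 102×34 mm given. First move: go above and behind the left box.

```bash
python3 -m pendant '{"offset":[[-557,-121,0],[-557,-121,0],[-557,-121,0],[-557,-121,0],[-557,-121,0],[-557,-121,0],[-557,-121,0],[-557,-121,0],[-557,-121,0],[-557,-121,0],[-557,-121,0],[-557,-121,0]],"rotation":[[0,0,-14.3],[0,0,-14.3],[0,0,-14.3],[0,0,-14.3],[0,0,-14.3],[0,0,-14.3],[0,0,-14.3],[0,0,-14.3],[0,0,-14.3],[0,0,-14.3],[0,0,-14.3],[0,0,-14.3]],"fingers":[0.5,0.5,0.5,0.5,0.5,0.5,0.5,0.5,0.5,0.5,0.5,0.5]}'
cat >> h.py <<'E'
from scipy.spatial.transform import Rotation as Ro
def to(p):
    s=robot.sense(); R=Ro.from_euler("xyz",s["tool_rot"]).as_matrix()
    print("tcp",np.round(s["tcp_pos"],1),"F",np.round(s["contact_force"],1),"t",s["time"],"offset to",p,(R.T@(np.array(p)-s["tcp_pos"])).round(1), "tooly deg",np.degrees(np.arctan2(R[1,1],R[0,1])).round(1))
E
python3 - <<'E'
from h import *
to([700,157,231])
E
```

```text
time: 1.3
tcp_pos: [703.4, 154.3, 230.6]
tool_rot: [-3.14, -0.0, 2.926]
contact_force: [0.9, 0.2, -0.5]
grip_width: 0.504
grip_force: 0.0
tcp [703.4 154.3 230.6] F [ 0.9  0.2 -0.5] t 1.3 offset to [700, 157, 231] [ 3.9  2.  -0.4] tooly deg 77.6
```

```bash
python3 - <<'E'
from h import *
f,cx,cy,R,t=info("wrist"); print((-R.T@t).round(),R[2].round(2))
for p in [(665,164,148),(648,168,148),(655,-152,148)]: print(p,proj("wrist",p))
w=snap("wrist","w1"); hsv=cv2.cvtColor(w,cv2.COLOR_BGR2HSV); t=robot.read_camera("top"); s=robot.read_camera("scene")
cv2.imwrite("pics/c1.png",np.hstack([w[:,:],])) 
E
```

```text
[639. 169. 372.] [ 0.25 -0.06 -0.97]
(665, 164, 148) [284.8 160.7]
(648, 168, 148) [285.2 133.2]
(655, -152, 148) [-162.9  244.9]
```

View pics/w1.png

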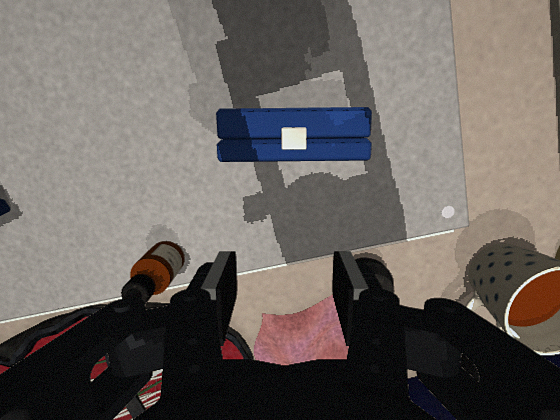

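Wrist view: the box top spans columns 217–371 and rows 107–161, square with the image, and the fingers are clear behind it. It is about 6 mm further along tool y than estimated. I'll descend, then push high on the lid.

```bash
python3 -m pendant '{"offset":[[0,6,45],[0,6,88],[0,6,88],[8,6,88],[16,6,88],[22,6,88],[27,6,88],[32,6,88],[37,6,88],[42,6,88],[46,6,88],[50,6,88]],"rotation":[[0,0,0],[0,0,0],[0,0,0],[0,0,0],[0,0,0],[0,0,0],[0,0,0],[0,0,0],[0,0,0],[0,0,0],[0,0,0],[0,0,0]],"fingers":[0.5,0.5,0.5,0.5,0.5,0.5,0.5,0.5,0.5,0.5,0.5,0.5]}'
python3 - <<'E'
from h import *
to([650,165,143])
w=snap("wrist","w2");s=snap("scene","s2")
c=cv2.resize(s[130:260,180:360],(560,404)); cv2.imwrite("pics/c2.png",cv2.resize(np.vstack([w,c]),(400,600)))
E
```

```text
time: 2.65
tcp_pos: [657.2, 174.1, 149.0]
tool_rot: [3.14, 0.011, 2.929]
contact_force: [2.5, -1.9, 12.0]
grip_width: 0.5
grip_force: 5.8
tcp [657.2 174.1 149. ] F [ 2.5 -1.9 12. ] t 2.65 offset to [650, 165, 143] [  5.2 -10.5   5.9] tooly deg 77.8
```

View pics/c2.png

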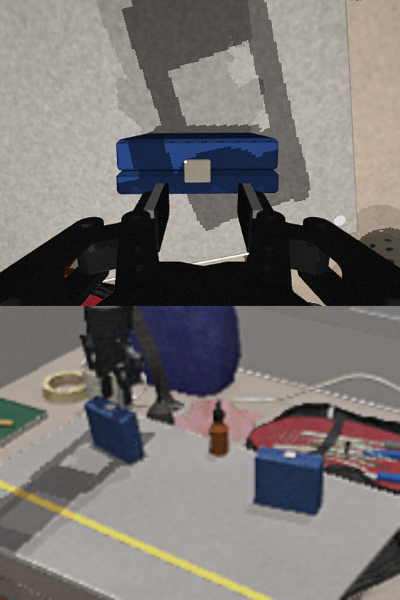

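The box is leaning forward with both fingertips on the lid. I keep pushing, rising slightly.

```bash
python3 -m pendant '{"offset":[[4,0,-3],[8,0,-3],[12,0,-3],[16,0,-3],[20,0,-3],[20,0,-3],[20,0,-3],[20,0,-3]],"rotation":[[0,0,0],[0,0,0],[0,0,0],[0,0,0],[0,0,0],[0,0,0],[0,0,0],[0,0,0]],"fingers":[0.5,0.5,0.5,0.5,0.5,0.5,0.5,0.5]}'
python3 - <<'E'
from h import *
to([650,165,143])
w=snap("wrist","w3");s=snap("scene","s3")
c=cv2.resize(s[130:260,180:360],(560,404)); cv2.imwrite("pics/c3.png",cv2.resize(np.vstack([w,c]),(400,600)))
E
```

```text
time: 3.55
tcp_pos: [636.0, 178.7, 151.1]
tool_rot: [3.14, 0.006, 2.929]
contact_force: [-0.7, -1.0, 12.3]
grip_width: 0.499
grip_force: 5.9
tcp [636.  178.7 151.1] F [-0.7 -1.  12.3] t 3.55 offset to [650, 165, 143] [-16.5 -10.4   8.2] tooly deg 77.8
```

View pics/c3.png

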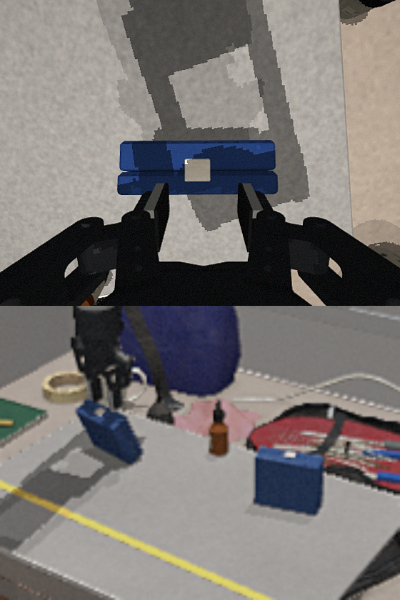

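The box leans about 25–30°, and my tips are pressing down on the lid (12 N), which holds it up. I lift a little and nudge on.

```bash
python3 -m pendant '{"offset":[[0,0,-5],[3,0,-10],[8,0,-14],[14,0,-16],[20,0,-18],[25,0,-18],[25,0,-18],[25,0,-18]],"rotation":[[0,0,0],[0,0,0],[0,0,0],[0,0,0],[0,0,0],[0,0,0],[0,0,0],[0,0,0]],"fingers":[0.5,0.5,0.5,0.5,0.5,0.5,0.5,0.5]}'
python3 - <<'E'
from h import *
to([650,165,143])
def rep(k):
    b=snap("top","t"+k); hsv=cv2.cvtColor(b,cv2.COLOR_BGR2HSV)
    roi=np.zeros(b.shape[:2],np.uint8); roi[155:285,165:365]=255
    n,l,st,c=cv2.connectedComponentsWithStats(cv2.inRange(hsv,(100,100,30),(130,255,255))&roi)
    print([s.tolist() for s in st[1:] if s[4]>60])
rep("4")
w=snap("wrist","w4");s=snap("scene","s4")
c=cv2.resize(s[130:260,180:360],(560,404)); cv2.imwrite("pics/c4.png",cv2.resize(np.vstack([w,c]),(400,600)))
E
```

```text
time: 4.45
tcp_pos: [609.1, 184.2, 164.8]
tool_rot: [-3.141, -0.0, 2.93]
contact_force: [-0.3, 0.1, -0.5]
grip_width: 0.499
grip_force: 0.0
tcp [609.1 184.2 164.8] F [-0.3  0.1 -0.5] t 4.45 offset to [650, 165, 143] [-44.  -10.2  21.8] tooly deg 77.9
[[298, 180, 35, 19, 405], [205, 201, 17, 28, 202], [183, 210, 10, 13, 86]]
```

View pics/c4.png

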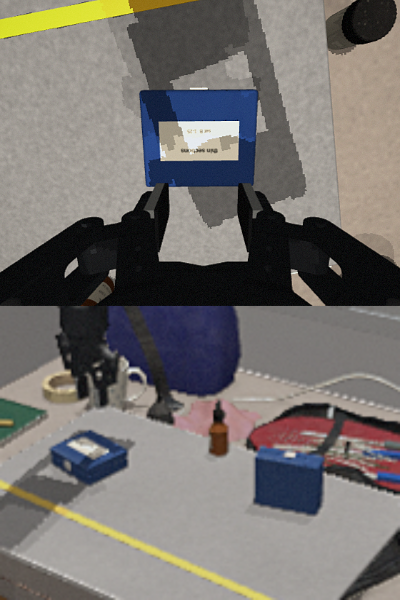

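The left box lies flat, lid up (wrist view (140–257, 90–187)). Now across to the right box.

```bash
python3 -m pendant '{"offset":[[0,0,-40],[0,0,-66],[-164,-297,-66],[-164,-297,-66],[-164,-297,-66],[-164,-297,-66],[-164,-297,-66],[-164,-297,-66],[-164,-297,-66],[-164,-297,-66],[-164,-297,-66]],"rotation":[[0,0,0],[0,0,0],[0,0,-24],[0,0,-24],[0,0,-24],[0,0,-24],[0,0,-24],[0,0,-24],[0,0,-24],[0,0,-24],[0,0,-24]],"fingers":[0.5,0.5,0.5,0.5,0.5,0.5,0.5,0.5,0.5,0.5,0.5]}'
python3 - <<'E'
from h import *
to([707,-141,231])
w=snap("wrist","w5"); hsv=cv2.cvtColor(w,cv2.COLOR_BGR2HSV)
n,l,st,c=cv2.connectedComponentsWithStats(cv2.inRange(hsv,(100,100,30),(130,255,255)))
for i in range(1,n):
    if st[i,4]>800: print(st[i]); P=cv2.findContours((l==i).astype(np.uint8),0,1)[0][0]; q=cv2.boxPoints(cv2.minAreaRect(P)); print(q.round(),[ray("wrist",*k,148) for k in q])
s=robot.read_camera("scene"); o=cv2.inRange(cv2.cvtColor(s,cv2.COLOR_BGR2HSV),(5,120,80),(20,255,255)); 
b=snap("top","t5"); ob=cv2.inRange(cv2.cvtColor(b,cv2.COLOR_BGR2HSV),(3,120,60),(20,255,255)); print("orange near left box top",cv2.countNonZero(ob[175:225,170:240]))
E
```

```text
time: 5.7
tcp_pos: [707.0, -142.1, 230.2]
tool_rot: [3.14, -0.001, -2.937]
contact_force: [0.0, 0.6, -0.4]
grip_width: 0.5
grip_force: 0.0
tcp [ 707.  -142.1  230.2] F [ 0.   0.6 -0.4] t 5.7 offset to [707, -141, 231] [-0.2  1.  -0.8] tooly deg 101.7
[ 206  118  154   55 7286]
[[206. 120.]
 [359. 118.]
 [360. 170.]
 [207. 173.]] [array([ 653.5, -200.8,  148. ]), array([ 632.4, -106.8,  148. ]), array([664.2, -97.7, 148. ]), array([ 686.2, -195.4,  148. ])]
orange near left box top 0
```

The right box is centred under the hand with 21 mm clearance. Same tip, a little higher and rising as the box leans.

```bash
python3 -m pendant '{"offset":[[0,0,45],[0,0,80],[0,0,80],[8,0,80],[15,0,80],[20,0,80],[25,0,79],[30,0,78],[35,0,76],[40,0,74],[45,0,72],[50,0,70]],"rotation":[[0,0,0],[0,0,0],[0,0,0],[0,0,0],[0,0,0],[0,0,0],[0,0,0],[0,0,0],[0,0,0],[0,0,0],[0,0,0],[0,0,0]],"fingers":[0.5,0.5,0.5,0.5,0.5,0.5,0.5,0.5,0.5,0.5,0.5,0.5]}'
python3 -m pendant '{"offset":[[4,0,-4],[8,0,-8],[13,0,-11],[18,0,-14],[24,0,-16],[30,0,-18],[30,0,-18],[30,0,-18]],"rotation":[[0,0,0],[0,0,0],[0,0,0],[0,0,0],[0,0,0],[0,0,0],[0,0,0],[0,0,0]],"fingers":[0.5,0.5,0.5,0.5,0.5,0.5,0.5,0.5]}'
python3 - <<'E'
from h import *
to([707,-141,231])
w=snap("wrist","w6");s=snap("scene","s6");b=snap("top","t6")
c=cv2.resize(s[130:260,180:360],(560,404)); d=cv2.resize(b[150:285,170:357],(560,404)); cv2.imwrite("pics/c6.png",cv2.resize(np.vstack([np.hstack([w[:404],c]),np.hstack([d,d*0])]),(800,577)))
E
```

```text
time: 7.05
tcp_pos: [657.8, -151.1, 161.2]
tool_rot: [-3.142, -0.0, -2.935]
contact_force: [-0.6, -0.5, -0.2]
grip_width: 0.497
grip_force: 0.0
time: 7.85
tcp_pos: [628.7, -157.2, 179.0]
tool_rot: [3.142, 0.0, -2.935]
contact_force: [-0.2, 1.1, 0.7]
grip_width: 0.499
grip_force: 0.0
tcp [ 628.7 -157.2  179. ] F [-0.2  1.1  0.7] t 7.85 offset to [707, -141, 231] [-80.   -0.2 -52. ] tooly deg 101.8
```

View pics/c6.png

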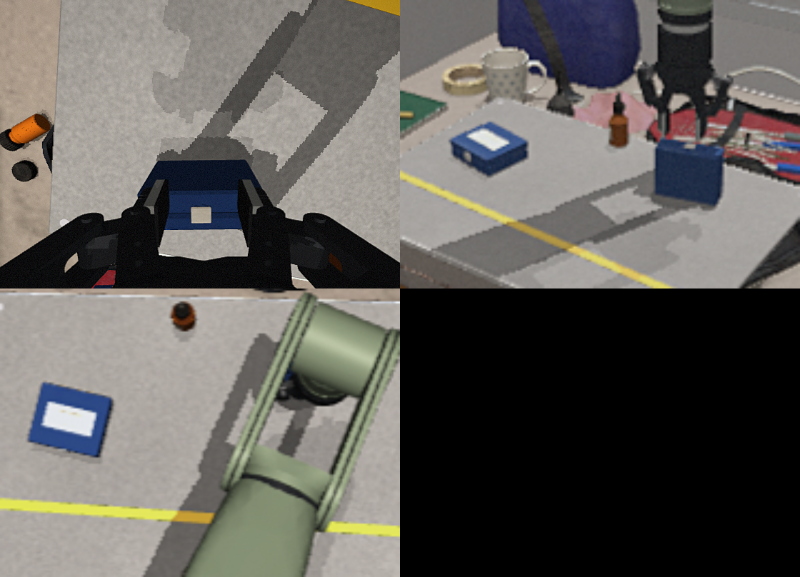

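The fingers rose too early and passed over the box; it still stands upright. Back up behind it, and check its pose again.

```bash
python3 -m pendant '{"offset":[[0,0,-40],[0,0,-52],[-50,0,-52],[-80,0,-52],[-80,0,-52],[-80,0,-52]],"rotation":[[0,0,0],[0,0,0],[0,0,0],[0,0,0],[0,0,0],[0,0,0]],"fingers":[0.5,0.5,0.5,0.5,0.5,0.5]}'
python3 - <<'E'
from h import *
to([707,-141,231])
w=snap("wrist","w7"); hsv=cv2.cvtColor(w,cv2.COLOR_BGR2HSV)
n,l,st,c=cv2.connectedComponentsWithStats(cv2.inRange(hsv,(100,100,30),(130,255,255)))
for i in range(1,n):
    if st[i,4]>800: print(st[i]); P=cv2.findContours((l==i).astype(np.uint8),0,1)[0][0]; q=cv2.boxPoints(cv2.minAreaRect(P)); print(q.round(),[ray("wrist",*k,148) for k in q])
E
```

```text
time: 8.6
tcp_pos: [707.2, -140.5, 230.0]
tool_rot: [3.141, -0.001, -2.934]
contact_force: [-0.5, 0.6, -0.2]
grip_width: 0.502
grip_force: 0.0
tcp [ 707.2 -140.5  230. ] F [-0.5  0.6 -0.2] t 8.6 offset to [707, -141, 231] [ 0.3 -0.5 -1. ] tooly deg 101.9
[ 204  118  154   54 7335]
[[204. 119.]
 [357. 117.]
 [358. 170.]
 [205. 172.]] [array([ 652.9, -202.4,  148. ]), array([ 632.2, -108.4,  148. ]), array([664. , -99.5, 148. ]), array([ 685.6, -197.2,  148. ])]
```

```bash
python3 -m pendant '{"offset":[[0,0,45],[0,0,88],[0,0,88],[10,0,88],[18,0,88],[24,0,88],[30,0,88],[36,0,88],[42,0,88],[48,0,88],[54,0,88],[60,0,88]],"rotation":[[0,0,0],[0,0,0],[0,0,0],[0,0,0],[0,0,0],[0,0,0],[0,0,0],[0,0,0],[0,0,0],[0,0,0],[0,0,0],[0,0,0]],"fingers":[0.5,0.5,0.5,0.5,0.5,0.5,0.5,0.5,0.5,0.5,0.5,0.5]}'
python3 -m pendant '{"offset":[[4,0,-2],[6,0,-6],[10,0,-11],[16,0,-15],[22,0,-17],[28,0,-18],[28,0,-18],[28,0,-18]],"rotation":[[0,0,0],[0,0,0],[0,0,0],[0,0,0],[0,0,0],[0,0,0],[0,0,0],[0,0,0]],"fingers":[0.5,0.5,0.5,0.5,0.5,0.5,0.5,0.5]}'
python3 - <<'E'
from h import *
w=snap("wrist","w8"); hsv=cv2.cvtColor(w,cv2.COLOR_BGR2HSV)
n,l,st,c=cv2.connectedComponentsWithStats(cv2.inRange(hsv,(100,100,30),(130,255,255)))
print([s.tolist() for s in st[1:] if s[4]>800])
E
```

```text
time: 9.85
tcp_pos: [653.1, -153.3, 150.5]
tool_rot: [-3.137, 0.013, -2.935]
contact_force: [1.1, 3.0, 16.5]
grip_width: 0.496
grip_force: 8.2
time: 10.65
tcp_pos: [620.7, -158.8, 160.7]
tool_rot: [3.141, -0.0, -2.935]
contact_force: [-0.2, 0.6, -0.6]
grip_width: 0.501
grip_force: 0.0
[[195, 119, 169, 137, 15304]]
```

The right box now looks flat (169×137 px). I back off behind it with the hand tilted, to look at its far edge.

```bash
python3 -m pendant '{"offset":[[0,0,-40],[-40,0,-80],[-120,0,-90],[-120,0,-90],[-120,0,-90],[-120,0,-90],[-120,0,-90]],"rotation":[[0,0,0],[0,0,0],[0,8,0],[0,16,0],[0,25,0],[0,25,0],[0,25,0]],"fingers":[0.5,0.5,0.5,0.5,0.5,0.5,0.5]}'
python3 - <<'E'
from h import *
to([707,-141,231])
w=snap("wrist","w9");s=snap("scene","s9");b=snap("top","t9")
c=cv2.resize(s[130:260,180:360],(560,404)); d=cv2.resize(b[150:285,170:357],(560,404)); cv2.imwrite("pics/c9.png",cv2.resize(np.vstack([np.hstack([w[:404],c]),np.hstack([d,d*0])]),(800,577)))
E
```

```text
time: 11.4
tcp_pos: [739.4, -132.3, 242.4]
tool_rot: [3.137, -0.445, -2.93]
contact_force: [-0.8, 0.1, -1.0]
grip_width: 0.502
grip_force: 0.0
tcp [ 739.4 -132.3  242.4] F [-0.8  0.1 -1. ] t 11.4 offset to [707, -141, 231] [25.4 -1.8 24.7] tooly deg 102.0
```

View pics/c9.png

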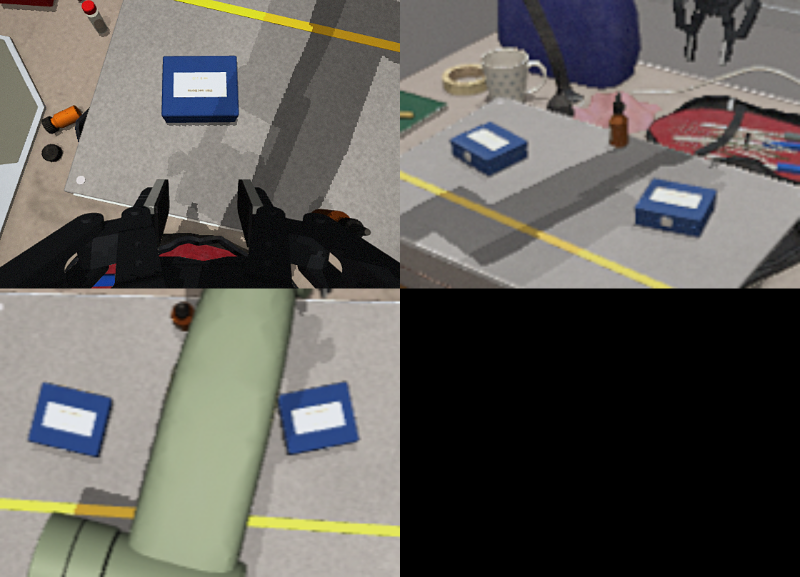

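Both boxes lie flat with their lids up. The right box's far edge (wrist crop, rows 116–124) is plain dark blue with no orange. Next I measure the boxes and check the left one from behind too.

```bash
cat > m.py <<'E'
from h import *
def boxes(name="top"):
    b=robot.read_camera("top"); hsv=cv2.cvtColor(b,cv2.COLOR_BGR2HSV)
    roi=np.zeros(b.shape[:2],np.uint8); roi[155:285,165:365]=255
    m=cv2.morphologyEx(cv2.inRange(hsv,(100,100,75),(130,255,255))&roi,cv2.MORPH_CLOSE,np.ones((13,13)))
    n,l,st,c=cv2.connectedComponentsWithStats(m)
    for i in range(1,n):
        if st[i,4]<200: continue
        P=cv2.findContours((l==i).astype(np.uint8),0,1)[0][0]; r=cv2.minAreaRect(P); q=cv2.boxPoints(r)
        W=np.array([ray("top",*k,94) for k in q])[:,:2]; e=np.diff(np.vstack([W,W[:1]]),axis=0)
        d=max(e,key=np.linalg.norm); print("box centre",W.mean(0).round(1),"sides",np.linalg.norm(e,axis=1).round(),"width dir deg",np.degrees(np.arctan2(d[1],d[0])).round(1)%180,"line x here",round(455.25+.04467*W.mean(0)[1],1))
E
python3 - <<'E'
from m import *
boxes()
w=cv2.imread("pics/w9.png"); h=cv2.cvtColor(w,cv2.COLOR_BGR2HSV)
print("orange R",cv2.countNonZero(cv2.inRange(h,(3,130,60),(22,255,255))[70:200,215:345]), w[168,230:330:20].tolist())
to([722,150,262])
E
```

```text
box centre [587.8 184.4] sides [ 86. 100.  86. 100.] width dir deg 77.3 line x here 463.5
box centre [ 598.5 -164.3] sides [101.  84. 100.  84.] width dir deg 102.8 line x here 447.9
orange R 0 [[147, 156, 161], [27, 8, 0], [38, 23, 14], [34, 19, 14], [27, 13, 4]]
tcp [ 738.1 -134.8  253.1] F [ 0.4 -0.2 -0.1] t 11.6 offset to [722, 150, 262] [-34.7 282.1 -26.2] tooly deg 101.8
```

```bash
python3 -m pendant '{"offset":[[-45,284,-20],[-45,284,-20],[-45,284,-20],[-45,284,-20],[-45,284,-20],[-45,284,-20],[-45,284,-20],[-45,284,-20],[-45,284,-20]],"rotation":[[-10.4,0,22.2],[-10.4,0,22.2],[-10.4,0,22.2],[-10.4,0,22.2],[-10.4,0,22.2],[-10.4,0,22.2],[-10.4,0,22.2],[-10.4,0,22.2],[-10.4,0,22.2]],"fingers":[0.5,0.5,0.5,0.5,0.5,0.5,0.5,0.5,0.5]}'
python3 - <<'E'
from m import *
to([734,151,262])
w=snap("wrist","w10"); h=cv2.cvtColor(w,cv2.COLOR_BGR2HSV)
o=cv2.inRange(h,(3,130,50),(22,255,255)); n,l,st,c=cv2.connectedComponentsWithStats(o); print("orange",[s.tolist() for s in st[1:] if s[4]>25])
bm=cv2.inRange(h,(100,100,30),(130,255,255)); n,l,st,c=cv2.connectedComponentsWithStats(bm); print("blue",[s.tolist() for s in st[1:] if s[4]>800])
E
```

```text
time: 12.5
tcp_pos: [728.5, 152.0, 252.5]
tool_rot: [3.141, -0.433, 2.919]
contact_force: [0.3, -0.5, 0.7]
grip_width: 0.499
grip_force: 0.0
tcp [728.5 152.  252.5] F [ 0.3 -0.5  0.7] t 12.5 offset to [734, 151, 262] [ -1.1   0.3 -11. ] tooly deg 77.2
orange [[179, 24, 98, 28, 1184], [533, 152, 27, 26, 266], [249, 165, 75, 9, 501], [142, 298, 21, 11, 148], [520, 315, 40, 53, 1336]]
blue [[234, 81, 105, 92, 6133]]
```

View pics/w10.png

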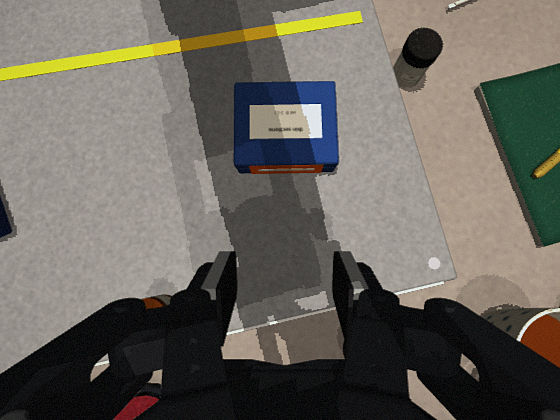

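The orange stamp shows on the left box's far edge (249–324, 165–174), and the box is centred under the hand. I straighten the hand and come down behind it.

```bash
python3 -m pendant '{"offset":[[0,0,20],[5,1,60],[10,1,90],[16,1,120],[16,1,120],[16,1,120],[16,1,120]],"rotation":[[0,-8,0],[0,-16,0],[0,-25,0],[0,-25,0],[0,-25,0],[0,-25,0],[0,-25,0]],"fingers":[0.5,0.5,0.5,0.5,0.5,0.5,0.5]}'
python3 - <<'E'
from m import *
to([665,167,89])
E
```

```text
time: 13.25
tcp_pos: [668.3, 167.9, 151.0]
tool_rot: [3.139, 0.005, 2.918]
contact_force: [1.3, -0.2, 0.7]
grip_width: 0.496
grip_force: 0.0
tcp [668.3 167.9 151. ] F [ 1.3 -0.2  0.7] t 13.25 offset to [665, 167, 89] [ 3.3 -1.8 62. ] tooly deg 77.2
```

```bash
python3 -m pendant '{"offset":[[0,-1,35],[0,-1,62],[0,-1,62],[10,-1,62],[20,-1,62],[27,-1,62],[34,-1,62],[42,-1,62],[50,-1,62],[58,-1,62],[66,-1,62],[74,-1,62]],"rotation":[[0,0,0],[0,0,0],[0,0,0],[0,0,0],[0,0,0],[0,0,0],[0,0,0],[0,0,0],[0,0,0],[0,0,0],[0,0,0],[0,0,0]],"fingers":[0.5,0.5,0.5,0.5,0.5,0.5,0.5,0.5,0.5,0.5,0.5,0.5]}'
python3 - <<'E'
from m import *
to([522,199,89]); boxes()
w=snap("wrist","w11"); h=cv2.cvtColor(w,cv2.COLOR_BGR2HSV)
bm=cv2.inRange(h,(100,100,30),(130,255,255)); n,l,st,c=cv2.connectedComponentsWithStats(bm); print("blue",[s.tolist() for s in st[1:] if s[4]>800])
E
```

```text
time: 14.45
tcp_pos: [591.8, 184.7, 86.1]
tool_rot: [3.141, -0.0, 2.92]
contact_force: [0.6, 0.5, 0.2]
grip_width: 0.5
grip_force: 0.7
tcp [591.8 184.7  86.1] F [0.6 0.5 0.2] t 14.45 offset to [522, 199, 89] [71.2 -1.4 -2.9] tooly deg 77.3
box centre [ 598.2 -164.4] sides [101.  85. 100.  85.] width dir deg 102.8 line x here 447.9
box centre [541.2 226.8] sides [51. 60. 51. 60.] width dir deg 2.5 line x here 465.4
blue [[142, 26, 281, 226, 41515]]
```

```bash
cat >> m.py <<'E'
def wbox(k):
    w=snap("wrist",k); h=cv2.cvtColor(w,cv2.COLOR_BGR2HSV)
    bm=cv2.inRange(h,(100,100,60),(130,255,255)); n,l,st,c=cv2.connectedComponentsWithStats(bm); i=1+st[1:,4].argmax(); x,y,a,b,_=st[i]
    W=np.array([ray("wrist",u,v,94) for u,v in[(x,y),(x+a,y),(x+a,y+b),(x,y+b)]])[:,:2]; C=W.mean(0)
    print(st[i],"sides",np.linalg.norm(W-np.roll(W,1,0),axis=1).round(),"centre",C.round(1),"past line",(C[0]-455.25-.04467*C[1]).round(1))
E
python3 -m pendant '{"offset":[[8,0,0],[16,0,0],[24,0,0],[32,0,0],[40,0,0],[48,0,0],[55,0,0],[60,0,0],[60,0,0]],"rotation":[[0,0,0],[0,0,0],[0,0,0],[0,0,0],[0,0,0],[0,0,0],[0,0,0],[0,0,0],[0,0,0]],"fingers":[0.5,0.5,0.5,0.5,0.5,0.5,0.5,0.5,0.5]}'
python3 - <<'E'
from m import *
to([522,199,89]); wbox("w12"); boxes()
E
```

```text
time: 15.45
tcp_pos: [533.1, 197.9, 86.1]
tool_rot: [3.141, -0.001, 2.921]
contact_force: [-0.3, -0.0, 0.2]
grip_width: 0.502
grip_force: 0.0
tcp [533.1 197.9  86.1] F [-0.3 -0.   0.2] t 15.45 offset to [522, 199, 89] [11.1 -1.4 -2.9] tooly deg 77.4
[  144    25   279   225 40071] sides [ 85.  98.  85. 116.] centre [479.6 210.8] past line 14.9
box centre [ 598.2 -164.4] sides [101.  85. 100.  85.] width dir deg 102.8 line x here 447.9
```

```bash
python3 -m pendant '{"offset":[[4,0,0],[8,0,0],[11,0,0],[13,0,0],[13,0,0],[-10,0,0],[-40,0,0],[-50,0,-40],[-90,-20,-80],[-140,-100,-130],[-140,-140,-130],[-140,-140,-130]],"rotation":[[0,0,0],[0,0,0],[0,0,0],[0,0,0],[0,0,0],[0,0,0],[0,0,0],[0,0,0],[0,0,0],[0,0,0],[0,0,0],[0,0,0]],"fingers":[0.5,0.5,0.5,0.5,0.5,0.5,0.5,0.5,0.5,0.5,0.5,0.5]}'
python3 - <<'E'
from m import *
to([565,190,86]); boxes()
E
```

```text
time: 16.75
tcp_pos: [640.1, 29.0, 216.9]
tool_rot: [3.141, -0.0, 2.921]
contact_force: [0.4, 0.4, -0.7]
grip_width: 0.503
grip_force: 0.0
tcp [640.1  29.  216.9] F [ 0.4  0.4 -0.7] t 16.75 offset to [565, 190, 86] [108.5 140.6 131. ] tooly deg 77.4
box centre [ 598.2 -164.4] sides [101.  85. 100.  85.] width dir deg 102.8 line x here 447.9
box centre [466.8 214.1] sides [86. 95. 86. 95.] width dir deg 75.9 line x here 464.8
```

The box is 2 mm from centred on the line, the other lies short of it, and the hand is clear.

```bash
python3 -c "
from station import robot
print(robot.close_job())"
```

```text
the job is handed in; nothing more can be done
None
```

I tipped both boxes flat with their lids up, left then right (the right on a second try); the stamped left box measures about 2 mm from centred on the yellow line, the plain box lies short of it, and the job was handed in at about 17 s without a final check on the bystanders.

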